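Take the keyhole-hung skewer cup off the grill shelf's back board for washing

TASK

The stainless skewer cup hanging on the cedar back board has to go into the plastic tub for washing, but the glass jar and the pepper mill stand in its way: first stand both of them upright on the aluminium grill topper. Then lift the cup until the screw head sits in the wide part of its keyhole, pull it straight off the board and stand it upright on the floor of the tub. Last, put the jar and the mill back, each upright in the middle of the same coaster it came from; knock nothing over and leave the tongs and the salt shaker where they are.

Things in the scene. Friction and masses are not known exactly. Their poses are not given: they have to be found in the camera images.
- back_board: Fixed upright cedar board, 340 mm long (y), 18 thick (x), 130 high. Origin: centre of its underside. Front face at x = -9 mm looks along its -x, towards the robot; behind are two low cleats. A screw sticks out of the front at y = 0, 110 mm up: shaft 6 mm thick, 5.5 long, then a head 15 mm wide, 3 thick. The cup, hung flat on it, is freed by a straight lift of 16 to 28 mm, then a pull along -x of over 10 mm.
- cup: Open stainless box, 60 mm deep (x), 64 wide (y), walls 90 high, 3 thick, ~0.28 kg. Origin: centre of its underside, z up. Back plate (outer face x = +30 mm) 4 thick, 105 high, with a keyhole: slot 10 mm wide, upper end 93 mm up, below it a hole 24 wide from 82 down to 54 mm. Hangs by the slot on the board's screw, underside 20 mm above the shelf, same yaw as the board. Grip across its width near the rim.
- jar: Closed glass spice jar with a paper band and a plain steel lid: upright cylinder 62 mm in diameter, 115 mm high (lid from 92 mm up, same diameter), about 0.32 kg. Origin: centre of its underside, z up. Stands centred on one of the two coasters at the start.
- mill: Dark wooden pepper mill, 138 mm high: foot 54 mm wide up to 22 mm, straight waist 42 mm in diameter from 34 to 112 mm, head 50 mm wide above; about 0.26 kg. Origin: centre of its underside, z up. Stands centred on the other coaster.
- coaster_round: Fixed round grey stone coaster, 92 mm in diameter, 10 mm thick, in front of the back board. Origin: centre of its underside. Either the jar or the mill stands on it at the start.
- coaster_square: Fixed square grey stone coaster, 88 mm by 88 mm, 10 mm thick, about 105 mm beside the round one. Origin: centre of its underside. The other of the two stands on it.
- topper: Fixed aluminium grill topper: flat perforated tray, 300 mm (its x) by 210 mm (its y), floor 4 mm thick, rim 16 mm high and 4 mm thick, a wire grip at each short end. Origin: centre of its underside. To the left or right of the board; there is room on it for the jar and the mill 130 mm apart along its x.
- tub: Fixed open grey plastic tub, 300 mm (its x) by 220 mm (its y) outside, walls 85 mm high and 5 mm thick (rim lip 8 mm wider), floor 5 mm thick, empty. Origin: centre of its underside. On the other side from the topper.
- tongs: Bystander: stainless tongs lying on their side, 280 mm long (their x), up to 55 mm wide, 16 mm high, between the robot and the coasters. Origin: middle of the length, on the shelf top.
- shaker: Bystander: small upright stainless salt shaker, cylinder 44 mm in diameter with a domed perforated top, 80 mm high. Origin: centre of its underside. Stands just in front of one end of the back board.
There are look-alikes about, which are no part of the job. Leave any orange or red look-alike of the cup alone. Leave any yellow look-alike of the jar alone.

How it is judged:
On the way, in this order (a step that is already met when the one before it is completed fails the run):
1. the jar and the mill both stand upright on the grill topper, let go (x of jar in the frame of topper between -0.125 and 0.125 m and y of jar in the frame of topper between -0.08 and 0.08 m and z of jar in the frame of topper between -0.002 and 0.012 m and angle between each of jar, mill's own z axis and vertical below 0.12 rad and x of mill in the frame of topper between -0.125 and 0.125 m and y of mill in the frame of topper between -0.08 and 0.08 m and z of mill in the frame of topper between -0.002 and 0.012 m and linear speed of each of jar, mill below 0.02 m/s and angular speed of each of jar, mill below 0.2 rad/s and contact force between each of jar, mill and the fingers below 0.2 N), for 0.2 s.
2. the cup is off the board and stands upright on the tub's floor, let go, with the jar and the mill still on the topper (x of cup in the frame of tub between -0.12 and 0.12 m and y of cup in the frame of tub between -0.085 and 0.085 m and z of cup in the frame of tub between -0.002 and 0.015 m and angle between each of cup, jar, mill's own z axis and vertical below 0.12 rad and linear speed of cup below 0.02 m/s and angular speed of cup below 0.2 rad/s and contact force between cup and the fingers below 0.2 N and x of jar in the frame of topper between -0.125 and 0.125 m and y of jar in the frame of topper between -0.08 and 0.08 m and z of jar in the frame of topper between -0.002 and 0.012 m and x of mill in the frame of topper between -0.125 and 0.125 m and y of mill in the frame of topper between -0.08 and 0.08 m and z of mill in the frame of topper between -0.002 and 0.012 m), for 0.2 s.
At the end, for the whole second after the job is handed in: The cup stands upright (within 7 degrees) on the floor of the tub; the jar and the mill each stand upright (within 5 degrees) within 15 mm of where they stood at the start, that is in the middle of the coaster they came from; all three are released and at rest (x of cup in the frame of tub between -0.12 and 0.12 m and y of cup in the frame of tub between -0.085 and 0.085 m and z of cup in the frame of tub between -0.002 and 0.015 m and angle between cup's own z axis and vertical below 0.12 rad and distance of each of jar, mill from where it was at the start of the episode below 0.015 m and angle between each of jar, mill's own z axis and vertical below 0.08 rad and linear speed of each of cup, jar, mill below 0.02 m/s and angular speed of each of cup, jar, mill below 0.2 rad/s and contact force between each of cup, jar, mill and the fingers below 0.2 N); the robot touches nothing.
It fails at once if the jar or the mill is knocked over (angle between any of jar, mill's own z axis and vertical above 0.8 rad).
It fails at once if the tongs are moved by more than 20 mm (distance of tongs from where it was at the start of the episode above 0.02 m).
It fails at once if the salt shaker is moved by more than 20 mm (distance of shaker from where it was at the start of the episode above 0.02 m).
It also fails if it takes over 125 s, if anything falls off the work surface, if the arm or the gripper's body presses on something with over 40 N, if the wrist force passes 120 N, or if a joint passes its speed limit or range.

ROBOT

A 6-joint arm with a two-finger parallel gripper is mounted at the origin on the work surface. World frame = base frame: x ahead of the robot, y to its left, z up, the work surface at z = 0. Lengths are in m, angles in rad, forces in N, time in s.
With the tool pointing down it reaches from about 0.325 to 0.85 m from the base axis. Payload 15.5 kg.
Tool frame: the origin (TCP) lies at the very end of the fingers, on their centre line; the grasp point (between the pads) lies 19 mm behind it (grip_depth is the distance from the TCP to the grasp point, in m); z points along the fingers, y is the direction in which the jaws open and shut (so a half turn about z gives the same grasp; the last joint's range is limited). The gripper opens to 91 mm and grips with 3 to 60 N. Pads are 32 mm wide; open, the fingers measure 118 mm over their backs; the gripper's body (76 mm by 178 mm) begins 60 mm behind the grasp point.
Start: joints at [1.052, 0.494, 1.345, -0, 1.302, -0.096], TCP at [0.256, 0.57, 0.214] pointing down, gripper open.
Joint ranges: [-2.91, 2.91], [-0.82, 2.16], [0.22, 2.67], [-1.22, 4.37], [0.12, 2.79], [-3.08, 3.08]. Speed limits (rad/s): [1.89, 1.89, 2.57, 3.01, 3.01, 3.01].

INTERFACE

Orientations are given as a rotation vector (axis times angle).
In Python, from bench import * gives the robot as it stands.
- The arm moves only by the tool apply_moves, never from a script. Its argument "targets" is text: rows parted by semicolons, each of 7 numbers parted by spaces: the shift along the tool's x, y, z in mm, then the turn, a rotation vector about the tool's x, y, z in rad, then the finger opening in mm, from 0 to 91.2. In form: tx ty tz rx ry rz grip; .... A call has 1 to 8 rows; each row shifts and turns the commanded pose from where the row before left it, along the tool's axes as they then stand; what a row does not reach is not made up. A row lasts 1/8 s, in which the tool goes at most 62.5 mm and 10.7 degrees, less where a joint would pass 70% of its speed; a pose out of reach is approached as far as the arm can. A call with a gripper value outside its range is refused whole. The fingers move at their own pace and stop on an object; the grip force is fixed at half the most. Time passes only in rows, so rows that do not move let the fingers close. It gives the time, the measured TCP pose, the force and the opening at its end, in the units of the state.
- sense(): the state, without advancing time (a new reading comes with each control period).
- grab_frame(name): name is "scene" or "side" or "wrist"; returns a dict with "image" (384x512x3 uint8, red, green, blue), "z_map" (384x512 float32, m along the optical axis (not along the pixel's ray), 0 where there is no reading), "camera_matrix" (3x3 intrinsics, pixels), "dist_coeffs" ([k1, k2, p1, p2, k3] as OpenCV has them; the pictures are not rectified), "eye" and "attitude" of the camera in the world. Camera axes: x right, y down, z forward; pixel columns grow to the right and rows downward; lengths in m; the calibration is good to about 2 mm. A picture is of the moment at which its call begins.
- hand_in(): hands the job in, once; it reports no verdict.
The state is a dict: "time_s": time; "qpos": joint angles; "joint_velocities": joint speeds; "joint_efforts": joint torques, N m; "tcp_pos": TCP position; "orientation": TCP orientation; "force": force on the tool from outside, world axes, zero at the start; "torque": the same for the moment, N m; "opening": opening from 0.0 (shut) to 1.0 (fully open).
Only numpy, scipy, OpenCV 4.12 (cv2) and the standard library are available. Lean on these libraries where they do the work, as an engineer would, in place of code of your own. Each camera call takes 0.05 s, during which the arm holds its last target. There are 200 camera calls.

## Working session

There is one attempt and no reset: what is moved stays moved. The work goes in short steps, Python scripts to look and compute and a tool call to move; the robot and the scene stay as the last step left them, time stands still between calls to the robot, and variables do not carry over. Pictures are saved under pics/ and viewed, about 12 in all and at most 16, crops included, and the job is handed in when it is done.

Besides the shell and the picture viewer there is one more tool, called after "Call:" as name(argument=value, ...) on one line, values as JSON. apply_moves: Moves the arm, as the interface text tells. Its arguments: {"type":"object","properties":{"targets":{"type":"string"}},"required":["targets"]}

```bash
ls; mkdir -p pics
cat > h.py <<'E'
from bench import *
import numpy as np, cv2
from scipy.spatial.transform import Rotation as R
def rot(a):
    a=np.asarray(a,float)
    return a if a.shape==(3,3) else (R.from_rotvec(a).as_matrix() if a.shape==(3,) else R.from_quat(a).as_matrix())
def cloud(f):
    "world point per pixel from depth"
    h,w=f["z_map"].shape
    u,v=np.meshgrid(np.arange(w),np.arange(h))
    p=cv2.undistortPoints(np.stack([u,v],-1).reshape(-1,1,2).astype(np.float64),np.array(f["camera_matrix"]),np.array(f["dist_coeffs"])).reshape(h,w,2)
    d=np.dstack([p,np.ones((h,w))])
    P=(d*f["z_map"][...,None])@rot(f["attitude"]).T+np.array(f["eye"])
    P[f["z_map"]<=0]=np.nan
    return P
def save(f,n): cv2.imwrite(f"pics/{n}.png",f["image"][...,::-1])
E
python3 - <<'E'
from h import *
s=sense();print(s)
a=grab_frame("scene");b=grab_frame("side");w=grab_frame("wrist")
for f in(a,b,w):print(f["eye"],f["attitude"],np.array(f["camera_matrix"]).round(1).tolist(),f["dist_coeffs"],(f["z_map"]>0).mean())
import pickle;pickle.dump([dict(x) for x in(a,b,w)],open("f0.pkl","wb"))
save(a,"scene0");save(b,"side0");save(w,"wrist0")
E
```

```text
pics
{'time_s': 0.0, 'qpos': array([ 1.05251117e+00,  4.94201693e-01,  1.34614982e+00,  9.29679431e-06,
        1.30249023e+00, -9.55091694e-02]), 'joint_velocities': array([-0.00117848,  0.00206608,  0.00081153,  0.0005021 , -0.00014774,
       -0.00058351]), 'joint_efforts': array([-8.18894652e-03, -8.78832150e+01, -3.81844926e+01,  7.02751195e-02,
        5.31477621e-02, -4.15863440e-05]), 'tcp_pos': array([0.2562395 , 0.56963205, 0.21332042]), 'orientation': array([-6.59082879e-01, -3.07128412e+00,  1.86591297e-03]), 'force': array([-0.22925048, -0.39811891,  0.48389761]), 'torque': array([ 0.02282667, -0.01096672,  0.0183199 ]), 'opening': 1.0045458021173632}
[1.23778165 0.67138292 1.02626424] [-0.99298981 -2.49626798  1.00585358] [[456.4, 0.0, 255.2], [0.0, 456.4, 187.8], [0.0, 0.0, 1.0]] [-0.01868198  0.          0.          0.          0.        ] 0.9960123697916666
[ 0.30483037 -0.90773152  0.70344217] [-2.1612467   0.36283971 -0.16856644] [[419.7, 0.0, 250.2], [0.0, 419.7, 196.0], [0.0, 0.0, 1.0]] [-0.06482411  0.          0.          0.          0.        ] 0.9961496988932291
[0.18005702 0.60412756 0.38430066] [2.42236037 1.56534337 0.23280669] [[279.2, 0.0, 255.8], [0.0, 279.2, 193.2], [0.0, 0.0, 1.0]] [-0.03797807  0.          0.          0.          0.        ] 0.9960479736328125
```

View pics/scene0.png

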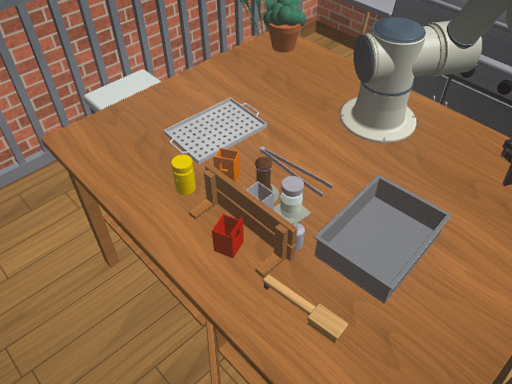

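View pics/side0.png

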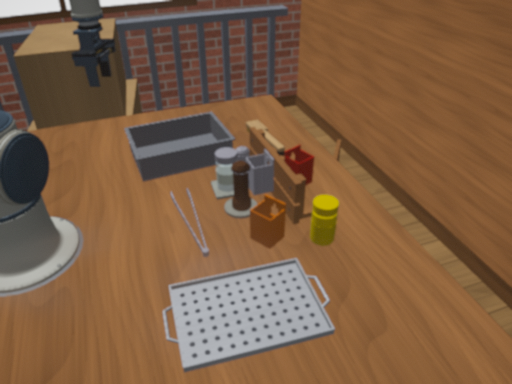

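The jar is on the square coaster at scene (291,197) and side (227,172). The mill is on the round one at scene (263,175) and side (241,188), and the cup hangs behind them at scene (260,195). The topper is on the −y side and the tub on the +y side. The orange look-alike is near the −y end of the board and the shaker near the +y end. Next I'll rectify these into a top view using depth.

```bash
cat > top.py <<'E'
from h import *
import pickle
A,B,W=pickle.load(open("f0.pkl","rb"))
# top view 1 px = 2 mm ; u along -y, v along -x  (x 0.2..0.95, y -0.55..0.6)
H=np.zeros((375,600));C=np.zeros((375,600,3),np.uint8)
for f in(A,B):
    P=cloud(f).reshape(-1,3);c=f["image"].reshape(-1,3)
    u=((0.6-P[:,1])/.002);v=((0.95-P[:,0])/.002)
    ok=np.isfinite(u)&(u>=0)&(u<600)&(v>=0)&(v<375)&(P[:,2]>-.02)&(P[:,2]<.2)
    for a,b,z,k in sorted(zip(u[ok].astype(int),v[ok].astype(int),P[ok,2],map(tuple,c[ok])),key=lambda t:t[2]):
        if z>=H[b,a]-.003: H[b,a]=max(z,.0001);C[b,a]=k
np.save("H.npy",H)
hm=cv2.applyColorMap(np.clip(H/0.15*255,0,255).astype(np.uint8),cv2.COLORMAP_JET)
C=cv2.dilate(C,np.ones((2,2)))[...,::-1]
cv2.imwrite("pics/top.png",cv2.resize(np.vstack([C[80:375],hm[80:375]]),(600,590)))
E
python3 top.py
```

```text
(no output)
```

View pics/top.png

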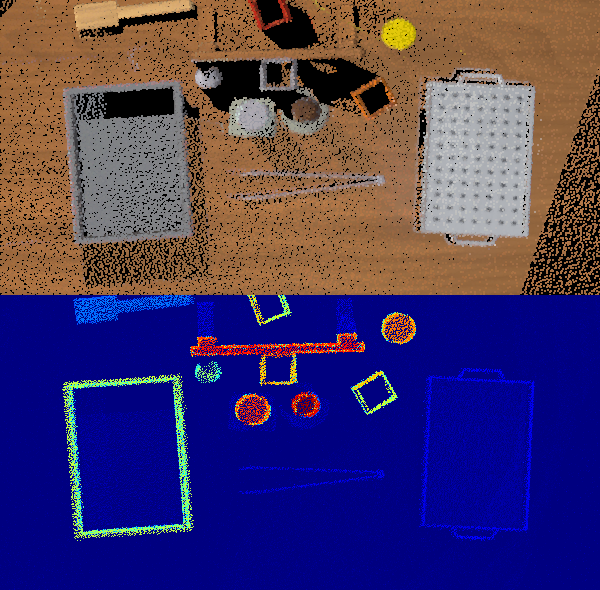

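The top view (rows offset by 80, 2 mm/px) puts the jar near (252,195), the mill near (306,190), the cup at (278,153), the tub at (128,242) and the topper at (479,238). Next I'll fit these numerically in height bands.

```bash
cat > fit.py <<'E'
from h import *
import pickle
A,B,W=pickle.load(open("f0.pkl","rb"))
PA,PB=[cloud(f).reshape(-1,3) for f in(A,B)]
def sel(P,cx,cy,r,z0,z1):
    m=(np.abs(P[:,0]-cx)<r[0])&(np.abs(P[:,1]-cy)<r[1])&(P[:,2]>z0)&(P[:,2]<z1);return P[m]
def rect(n,*a):
    for k,P in(("A",PA),("B",PB)):
        p=sel(P,*a)
        if len(p)<10: print(n,k,len(p));continue
        q=p[:,:2].astype(np.float32)*1000
        (cx,cy),(w,h),an=cv2.minAreaRect(q)
        print(n,k,len(p),"c",round(cx,1),round(cy,1),"wh",round(w,1),round(h,1),"ang",round(an,1),"z",p[:,2].mean().round(4))
def circ(n,*a):
    for k,P in(("A",PA),("B",PB)):
        p=sel(P,*a)
        if len(p)<10: print(n,k,len(p));continue
        M=np.c_[2*p[:,:2],np.ones(len(p))];s=np.linalg.lstsq(M,(p[:,:2]**2).sum(1),rcond=None)[0]
        print(n,k,len(p),"fit",(s[:2]*1000).round(1),"r",round(1000*np.sqrt(s[2]+s[0]**2+s[1]**2),1),"z",p[:,2].max().round(4))
circ("jar side",.562,.096,(.05,.05),.03,.115)
rect("jar top",.562,.096,(.05,.05),.121,.135)
circ("mill waist",.57,-.012,(.045,.045),.05,.115)
rect("mill top",.57,-.012,(.05,.045),.143,.155)
rect("cup rim",.642,.044,(.04,.05),.106,.117)
rect("board",.69,.044,(.05,.2),.1,.15)
rect("board top",.69,.044,(.05,.2),.126,.135)
rect("tub rim",.466,.344,(.2,.15),.08,.1)
rect("topper rim",.474,-.358,(.155,.15),.012,.022)
rect("topper wide",.474,-.358,(.155,.15),.003,.022)
circ("coast r",.57,-.012,(.055,.055),.006,.013)
rect("coast r",.57,-.012,(.055,.055),.006,.013)
rect("coast s",.562,.096,(.06,.06),.006,.013)
s=sense();print(rot(s["orientation"]).round(3))
E
python3 fit.py
```

```text
jar side A 444 fit [559.9  89.3] r 35.2 z 0.1149
jar side B 433 fit [560.3  91. ] r 28.0 z 0.115
jar top A 278 c 560.1 97.8 wh 62.2 58.3 ang 42.6 z 0.1244
jar top B 205 c 560.8 90.7 wh 61.6 59.8 ang 60.3 z 0.1245
mill waist A 227 fit [590.5  16.7] r 22.8 z 0.1144
mill waist B 348 fit [579.1   5.3] r 38.0 z 0.1149
mill top A 87 c 570.4 -7.4 wh 34.0 39.4 ang 67.2 z 0.1464
mill top B 83 c 571.6 -15.4 wh 29.9 33.7 ang 30.4 z 0.1464
cup rim A 73 c 634.1 46.8 wh 66.8 47.8 ang 88.9 z 0.1085
cup rim B 119 c 644.2 34.7 wh 61.6 84.2 ang 2.6 z 0.1096
board A 1438 c 685.7 47.4 wh 337.2 95.1 ang 82.0 z 0.1214
board B 1059 c 684.9 39.7 wh 334.2 96.1 ang 82.2 z 0.1203
board top A 676 c 688.6 48.7 wh 40.7 339.2 ang 1.4 z 0.1291
board top B 458 c 688.1 40.5 wh 39.0 336.5 ang 1.4 z 0.1291
tub rim A 1542 c 467.0 324.5 wh 319.4 278.5 ang 4.0 z 0.0841
tub rim B 756 c 466.3 341.6 wh 315.2 244.2 ang 4.5 z 0.0843
topper rim A 347 c 474.4 -352.8 wh 218.6 312.3 ang 87.3 z 0.015
topper rim B 1239 c 474.1 -355.9 wh 213.6 313.5 ang 87.5 z 0.0158
topper wide A 2387 c 474.0 -358.0 wh 298.2 309.5 ang 89.6 z 0.007
topper wide B 10995 c 474.1 -357.5 wh 309.7 298.0 ang 0.0 z 0.0063
coast r A 60 fit [555.5   2.3] r 28.3 z 0.0126
coast r B 245 fit [568.4 -12.1] r 36.6 z 0.013
coast r A 60 c 539.0 14.6 wh 73.9 17.9 ang 52.3 z 0.0095
coast r B 245 c 565.6 -18.6 wh 78.6 86.7 ang 70.2 z 0.0093
coast s A 225 c 556.0 91.1 wh 74.7 108.1 ang 2.9 z 0.0095
coast s B 157 c 545.0 92.0 wh 92.4 52.7 ang 87.2 z 0.0093
[[-0.912  0.41  -0.   ]
 [ 0.41   0.912 -0.001]
 [ 0.    -0.001 -1.   ]]
```

The depth heights match the stated sizes, but the two fixed cameras disagree by about 7 mm in y. I'll align the tool with the board (yaw +1.4°), go above the scene and let the wrist camera settle it.

Call:
apply_moves(targets="0 0 -29 0 0 -0.149 91; 0 0 -29 0 0 -0.149 91; 0 0 -29 0 0 -0.149 91; -30 -40 0 0 0 0 91; -40 -62 0 0 0 0 91; -20 -38 0 0 0 0 91; 0 0 0 0 0 0 91")

```text
time_s: 1.02
tcp_pos: [0.3446, 0.4393, 0.301]
orientation: [0.033, -3.141, 0.001]
force: [-0.2, 0.6, 0.2]
opening: 0.997
```

Call:
apply_moves(targets="-20 -60 0 0 0 0 91; -20 -60 0 0 0 0 91; -20 -60 0 0 0 0 91; -20 -60 0 0 0 0 91; -20 -60 0 0 0 0 91; -20 -60 0 0 0 0 91; -20 -55 0 0 0 0 91; 0 0 0 0 0 0 91")

```text
time_s: 2.02
tcp_pos: [0.4933, 0.0316, 0.3006]
orientation: [-0.032, 3.141, -0.001]
force: [-0.2, 0.4, 0.3]
opening: 0.998
```

```bash
cat > wr.py <<'E'
from h import *
import sys,pickle
def look(name=None):
    f=grab_frame("wrist");s=sense()
    if name: save(f,name)
    pickle.dump(dict(f),open("fw.pkl","wb"))
    return f,s,cloud(f).reshape(-1,3)
def rect(P,n,cx,cy,rx,ry,z0,z1):
    p=P[(np.abs(P[:,0]-cx)<rx)&(np.abs(P[:,1]-cy)<ry)&(P[:,2]>z0)&(P[:,2]<z1)]
    if len(p)<8: print(n,len(p));return
    (x,y),(w,h),an=cv2.minAreaRect(p[:,:2].astype(np.float32)*1000)
    print(n,len(p),"c",round(x,1),round(y,1),"wh",round(w,1),round(h,1),"ang",round(an,1),"z",p[:,2].mean().round(4),"aabb",(p[:,:2].min(0)*1000).round(1),(p[:,:2].max(0)*1000).round(1))
E
python3 - <<'E'
from wr import *
f,s,P=look("wrist1")
print(s["tcp_pos"],f["eye"],rot(f["attitude"])[:,2],rot(s["orientation"])[:,1].round(4))
rect(P,"jar top",.562,.096,.05,.05,.121,.135)
rect(P,"mill top",.57,-.012,.05,.045,.143,.16)
rect(P,"mill head",.57,-.012,.05,.045,.12,.16)
rect(P,"cup rim",.642,.044,.04,.05,.1,.117)
rect(P,"cup plate",.66,.044,.03,.05,.119,.127)
rect(P,"board top",.69,.044,.05,.2,.127,.135)
rect(P,"coast r",.57,-.012,.06,.06,.006,.013)
rect(P,"coast s",.562,.096,.06,.06,.006,.013)
E
```

```text
[0.49249307 0.03341762 0.30061813] [0.40969057 0.03018601 0.47153616] [ 0.29186031  0.0065132  -0.95643878] [-2.160e-02  9.998e-01  3.000e-04]
jar top 1521 c 561.1 95.5 wh 60.8 60.4 ang 49.5 z 0.1252 aabb [530.8  64.9] [592.  125.9]
mill top 646 c 571.1 -10.3 wh 38.8 39.1 ang 13.0 z 0.1469 aabb [550.2 -29.6] [590.2   9.3]
mill head 1130 c 569.7 -10.7 wh 49.9 48.0 ang 88.7 z 0.1433 aabb [545.7 -35.6] [593.9  14.2]
cup rim 276 c 643.5 41.1 wh 61.4 71.8 ang 1.6 z 0.1068 aabb [612.   6.] [675.1  76.6]
cup plate 284 c 671.6 44.1 wh 7.4 99.7 ang 1.7 z 0.1242 aabb [667.4  -5.7] [676.  94.]
board top 1918 c 689.5 41.5 wh 34.3 273.2 ang 1.0 z 0.1298 aabb [670.3 -95. ] [708.8 178.4]
coast r 1072 c 564.9 -7.6 wh 91.1 82.5 ang 75.7 z 0.0101 aabb [523.4 -53.7] [611.  36.]
coast s 1024 c 562.2 88.2 wh 102.6 87.9 ang 87.1 z 0.0101 aabb [516.7  36. ] [604.4 141. ]
```

View pics/wrist1.png

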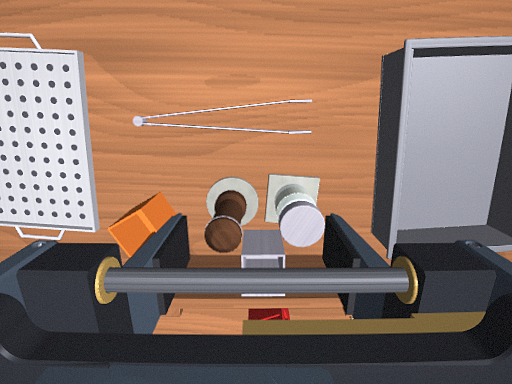

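The wrist view shows the mill at (224,235), the jar at (302,222) and the cup at (263,265), all between the two fixed-camera estimates. That gives the jar at (561,95.5) mm, the mill at (570,−10.5) and board yaw ≈1.2–1.4°. I'll pick the mill first.

Call:
apply_moves(targets="-38 -23 0 0 0 0 91; -38 -23 0 0 0 0 91; 0 0 30 0 0 0 91; 0 0 40 0 0 0 91; 0 0 40 0 0 0 91; 0 0 15 0 0 0 91; 0 0 0 0 0 0 91; 0 0 0 0 0 0 91")

```text
time_s: 3.08
tcp_pos: [0.5699, -0.0096, 0.1774]
orientation: [-0.039, 3.139, -0.0]
force: [0.2, 0.1, -0.1]
opening: 0.999
```

Call:
apply_moves(targets="0 -1 30 0 0 0 91; 0 0 30 0 0 0 91; 0 0 25 0 0 0 91; 0 0 10 0 0 0 91; 0 0 0 0 0 0 91; 0 0 0 0 0 0 30; 0 0 0 0 0 0 30; 0 0 0 0 0 0 30")

```text
time_s: 4.08
tcp_pos: [0.5693, -0.011, 0.0814]
orientation: [-0.038, 3.141, -0.0]
force: [0.4, 0.4, -0.7]
opening: 0.699
```

Call:
apply_moves(targets="0 0 0 0 0 0 30; 0 0 0 0 0 0 30; 0 0 0 0 0 0 30; 0 0 0 0 0 0 30")

```text
time_s: 4.58
tcp_pos: [0.5692, -0.0109, 0.081]
orientation: [-0.038, 3.141, 0.0]
force: [0.1, 0.6, 3.9]
opening: 0.533
```

Run:
```python
from wr import *
f,s,P=look("wrist2");print(s["opening"],s["force"],s["tcp_pos"])
rect(P,"mill head",.57,-.012,.05,.045,.12,.16)
g=grab_frame("side")
cv2.imwrite("pics/side2.png",cv2.resize(np.hstack([g["image"][110:230,180:340,::-1]]),(800,600),interpolation=cv2.INTER_CUBIC))
```

```text
0.5345733176165025 [0.27660677 1.76220492 3.97561864] [ 0.56913484 -0.01089261  0.08100923]
mill head 6961 c 566.0 -10.5 wh 41.6 73.5 ang 1.9 z 0.1407 aabb [545.2 -47.7] [587.7  25.8]
```

View pics/side2.png

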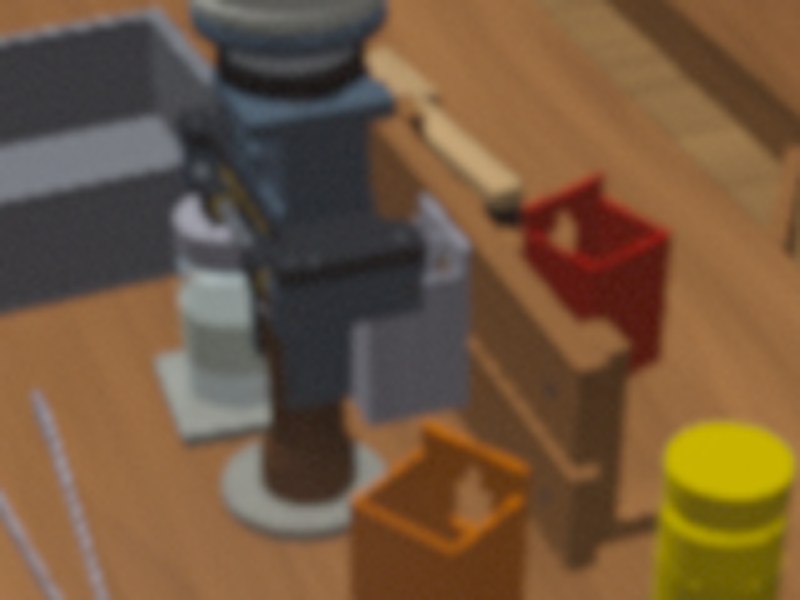

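View pics/wrist2.png

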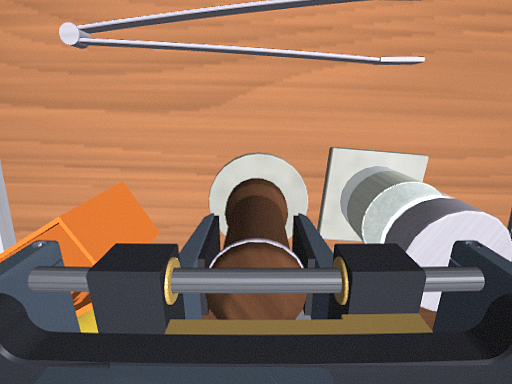

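The image shows the mill head at (257,285) wedged between the upper fingers, with gaps to the waist, and the opening of 48.6 mm fits a 50 mm head. The pads aren't gripping, so I'll reopen, go up 28 mm and grip the head with the pads. The mass then hangs below the grip, which is stable.

Call:
apply_moves(targets="0 0 0 0 0 0 70; 0 0 0 0 0 0 70; 0 0 0 0 0 0 70; 0 0 -14 0 0 0 70; 0 0 -14 0 0 0 70; 0 0 0 0 0 0 35; 0 0 0 0 0 0 35; 0 0 0 0 0 0 35")

```text
time_s: 5.68
tcp_pos: [0.569, -0.0108, 0.1088]
orientation: [0.038, -3.141, -0.0]
force: [-1.0, 2.0, 3.5]
opening: 0.53
```

Call:
apply_moves(targets="0 0 0 0 0 0 35; 0 0 0 0 0 0 35; 0 0 0 0 0 0 35; 0 0 -5 0 0 0 35; 0 0 -10 0 0 0 35; 0 0 -15 0 0 0 35; 0 0 0 0 0 0 35; 0 0 0 0 0 0 35")

```text
time_s: 6.68
tcp_pos: [0.569, -0.0109, 0.139]
orientation: [-0.038, 3.141, -0.0]
force: [0.5, 0.0, -2.1]
opening: 0.533
```

Run:
```python
from wr import *
s=sense();print(s["opening"]*91.2,s["force"],s["tcp_pos"])
g=grab_frame("side")
cv2.imwrite("pics/side3.png",cv2.resize(g["image"][90:230,160:340,::-1],(640,500),interpolation=cv2.INTER_CUBIC))
```

```text
48.57591050343638 [ 0.54573406  0.00831185 -2.13418596] [ 0.5689869  -0.01088865  0.13900218]
```

View pics/side3.png

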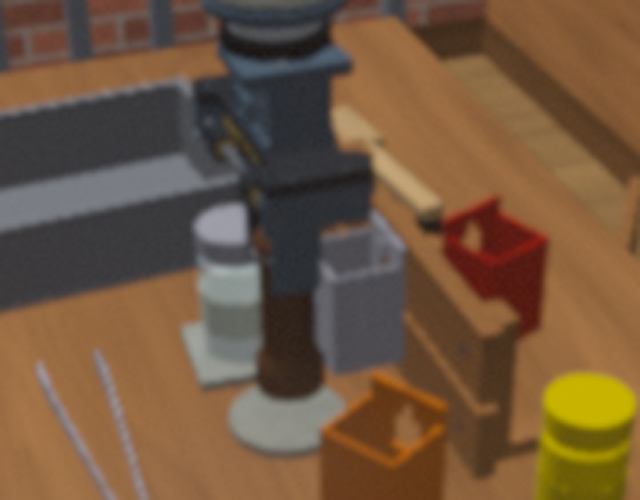

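The mill is lifted, upright and clear of the coaster, and the force of −2.1 N fits its weight. I'll carry it to the topper at x=539, y=−358.

Call:
apply_moves(targets="0 0 -30 0 0 0 35; 0 0 -50 0 0 0 35; 0 0 -41 0 0 0 35; 6 -20 0 0 0 0 35; 6 -45 0 0 0 0 35; 6 -55 0 0 0 0 35; 6 -55 0 0 0 0 35; 6 -55 0 0 0 0 35")

```text
time_s: 7.72
tcp_pos: [0.5432, -0.2436, 0.2582]
orientation: [0.038, -3.139, -0.002]
force: [1.4, -0.1, -1.9]
opening: 0.534
```

Call:
apply_moves(targets="6 -55 0 0 0 0 35; 2 -40 0 0 0 0 35; 0 -21 0 0 0 0 35; 0 0 0 0 0 0 35; 0 0 30 0 0 0 35; 0 0 40 0 0 0 35; 0 0 30 0 0 0 35; 0 0 10 0 0 0 35")

```text
time_s: 8.72
tcp_pos: [0.5387, -0.3557, 0.148]
orientation: [0.04, -3.139, -0.004]
force: [0.1, 0.4, -1.8]
opening: 0.533
```

Run:
```python
from wr import *
f,s,P=look();print(s["opening"]*91.2,s["force"],s["tcp_pos"],s["orientation"])
rect(P,"topper",.47,-.356,.2,.14,.012,.022)
rect(P,"floor",.47,-.356,.2,.14,.0025,.0065)
rect(P,"mill foot",s["tcp_pos"][0],s["tcp_pos"][1],.06,.06,.025,.08)
rect(P,"table",.35,-.15,.2,.05,-.02,.02)
rect(P,"jar",.561,.0955,.04,.04,.12,.13)
```

```text
48.304140432139725 [-0.56988362  0.41796424 -3.24299391] [ 0.53882287 -0.35606384  0.14792898] [ 0.03953153 -3.13896683 -0.0033854 ]
topper 2504 c 483.3 -354.6 wh 211.1 276.7 ang 87.4 z 0.0156 aabb [ 349.6 -465.5] [ 620.2 -243.5]
floor 38851 c 485.8 -353.4 wh 272.7 276.4 ang 1.7 z 0.0043 aabb [ 345.8 -492.7] [ 619.4 -216.2]
mill foot 739 c 531.1 -355.2 wh 35.9 52.7 ang 2.2 z 0.0714 aabb [ 513.1 -381.2] [ 550.  -328.5]
table 17057 c 443.3 -150.0 wh 213.3 100.0 ang 0.0 z 0.0009 aabb [ 336.7 -200. ] [ 550. -100.]
jar 0
```

Call:
apply_moves(targets="0 0 20 0 0 0 35; 0 0 13 0 0 0 35; 0 0 5 0 0 0 35; 0 0 4 0 0 0 35; 0 0 0 0 0 0 35; 0 0 0 0 0 0 35")

```text
time_s: 9.52
tcp_pos: [0.5396, -0.3579, 0.1083]
orientation: [-0.038, 3.141, -0.001]
force: [-0.4, 0.3, -2.3]
opening: 0.533
```

Call:
apply_moves(targets="0 0 2 0 0 0 35; 0 0 2 0 0 0 35; 0 0 0 0 0 0 35")

```text
time_s: 9.9
tcp_pos: [0.5393, -0.3576, 0.1037]
orientation: [0.038, -3.141, -0.0]
force: [-0.1, 0.2, -1.7]
opening: 0.529
```

Call:
apply_moves(targets="0 0 1 0 0 0 35; 0 0 0 0 0 0 35; 0 0 0 0 0 0 35")

```text
time_s: 10.28
tcp_pos: [0.5394, -0.3577, 0.1029]
orientation: [0.038, -3.141, 0.0]
force: [0.4, 0.0, -2.0]
opening: 0.53
```

Call:
apply_moves(targets="0 0 1 0 0 0 35; 0 0 0 0 0 0 35; 0 0 0 0 0 0 35")

```text
time_s: 10.65
tcp_pos: [0.5398, -0.3579, 0.1028]
orientation: [-0.038, 3.14, -0.001]
force: [-2.2, 1.8, 9.1]
opening: 0.532
```

Touchdown: force is up to 9 N. I'll release, rise and return over the jar.

Call:
apply_moves(targets="0 0 0 0 0 0 60; 0 0 0 0 0 0 75; 0 0 0 0 0 0 80; 0 0 0 0 0 0 85; 0 0 -30 0 0 0 91; 0 0 -50 0 0 0 91; 0 0 -60 0 0 0 91; 0 0 0 0 0 0 91")

```text
time_s: 11.65
tcp_pos: [0.5413, -0.3592, 0.247]
orientation: [-0.038, 3.135, -0.008]
force: [0.2, 0.2, -1.6]
opening: 0.996
```

Run:
```python
from wr import *
f,s,P=look();print(s["opening"]*91.2,s["force"],s["tcp_pos"],s["orientation"])
rect(P,"mill head",.54,-.358,.06,.06,.11,.15)
```

```text
90.84595304540646 [-0.36620034 -0.40855126 -0.65195297] [ 0.54025828 -0.35839461  0.24410535] [-0.03798579  3.1380764  -0.00429695]
mill head 1718 c 540.6 -357.5 wh 49.1 49.4 ang 51.8 z 0.1378 aabb [ 516.1 -382.1] [ 566.2 -331.8]
```

Call:
apply_moves(targets="-4 40 0 0 0 0 91; -4 60 0 0 0 0 91; -4 60 0 0 0 0 91; -4 60 0 0 0 0 91; -4 60 0 0 0 0 91; -4 60 0 0 0 0 91; -4 60 0 0 0 0 91; -4 52 0 0 0 0 91")

```text
time_s: 12.7
tcp_pos: [0.5596, 0.097, 0.2407]
orientation: [0.039, -3.139, 0.0]
force: [0.8, -0.7, -0.2]
opening: 0.999
```

Call:
apply_moves(targets="0 0 0 0 0 0 91; 0 0 0 0 0 0 91; 0 0 0 0 0 0 91")

```text
time_s: 13.08
tcp_pos: [0.5604, 0.0938, 0.2415]
orientation: [0.036, -3.141, 0.0]
force: [0.3, -0.6, 0.9]
opening: 0.998
```

Run:
```python
from wr import *
f,s,P=look();print(s["opening"]*91.2,s["force"],s["tcp_pos"],s["orientation"])
rect(P,"jar top",.561,.0955,.045,.045,.121,.13)
rect(P,"cup rim",.642,.044,.04,.045,.105,.114)
```

```text
90.86179352933756 [-0.04030594 -0.04101558 -0.2232303 ] [0.56041581 0.09372223 0.24161181] [ 3.55578109e-02 -3.14082670e+00  2.88725541e-04]
jar top 2464 c 561.0 95.6 wh 60.6 60.8 ang 65.1 z 0.1251 aabb [530.5  65.3] [591.9 126. ]
cup rim 374 c 639.0 45.4 wh 52.6 63.1 ang 0.4 z 0.1087 aabb [612.5  13.9] [665.5  77.1]
```

Call:
apply_moves(targets="0 2 30 0 0 0 91; 0 0 45 0 0 0 91; 0 0 40 0 0 0 91; 0 0 30 0 0 0 91; 0 0 15 0 0 0 91; 0 0 9 0 0 0 91; 0 0 0 0 0 0 91; 0 0 0 0 0 0 45")

```text
time_s: 14.12
tcp_pos: [0.561, 0.0969, 0.0738]
orientation: [-0.038, 3.14, 0.0]
force: [1.0, 0.5, 0.4]
opening: 0.918
```

Call:
apply_moves(targets="0 0 0 0 0 0 45; 0 0 0 0 0 0 45; 0 0 0 0 0 0 45; 0 0 0 0 0 0 45; 0 0 0 0 0 0 45")

```text
time_s: 14.75
tcp_pos: [0.5607, 0.0969, 0.0732]
orientation: [-0.038, 3.141, -0.0]
force: [-1.1, -1.0, 6.0]
opening: 0.679
```

Call:
apply_moves(targets="0 0 -5 0 0 0 45; 0 0 -15 0 0 0 45; 0 0 -30 0 0 0 45; 0 0 -45 0 0 0 45; 0 0 -50 0 0 0 45; 0 0 -45 0 0 0 45; 10 -20 0 0 0 0 45; 20 -45 0 0 0 0 45")

```text
time_s: 15.75
tcp_pos: [0.5313, 0.031, 0.2628]
orientation: [-0.041, 3.141, 0.0]
force: [0.3, -1.3, -4.2]
opening: 0.675
```

Call:
apply_moves(targets="20 -55 0 0 0 0 45; 20 -57 0 0 0 0 45; 20 -57 0 0 0 0 45; 20 -57 0 0 0 0 45; 20 -57 0 0 0 0 45; 20 -50 0 0 0 0 45; 13 -35 0 0 0 0 45; 0 -14 0 0 0 0 45")

```text
time_s: 16.75
tcp_pos: [0.4063, -0.3554, 0.2621]
orientation: [0.034, -3.14, -0.002]
force: [0.8, 0.2, -4.1]
opening: 0.675
```

Call:
apply_moves(targets="0 0 0 0 0 0 45; 0 0 40 0 0 0 45; 0 0 50 0 0 0 45; 0 0 45 0 0 0 45; 0 0 30 0 0 0 45; 0 0 0 0 0 0 45; 0 0 0 0 0 0 45")

```text
time_s: 17.62
tcp_pos: [0.4089, -0.3537, 0.0991]
orientation: [-0.039, 3.141, -0.001]
force: [0.5, 0.7, -3.5]
opening: 0.67
```

Call:
apply_moves(targets="0 0 15 0 0 0 45; 0 0 10 0 0 0 45; 0 0 4 0 0 0 45; 0 0 1 0 0 0 45; 0 0 1 0 0 0 45; 0 0 0 0 0 0 45; 0 0 0 0 0 0 45")

```text
time_s: 18.5
tcp_pos: [0.4084, -0.354, 0.0673]
orientation: [-0.038, 3.141, -0.001]
force: [-1.8, -0.0, 4.5]
opening: 0.676
```

Call:
apply_moves(targets="0 0 0 0 0 0 70; 0 0 0 0 0 0 80; 0 0 0 0 0 0 91; 0 0 -30 0 0 0 91; 0 0 -60 0 0 0 91; 0 0 -60 0 0 0 91; 0 0 -42 0 0 0 91; 0 0 0 0 0 0 91")

```text
time_s: 19.5
tcp_pos: [0.4094, -0.355, 0.2621]
orientation: [-0.038, 3.137, -0.007]
force: [0.4, -0.3, -1.3]
opening: 0.998
```

Run:
```python
from wr import *
f,s,P=look();print(s["opening"]*91.2,s["force"],s["tcp_pos"],s["orientation"])
rect(P,"mill head",.54,-.358,.06,.06,.11,.16)
rect(P,"jar top",.408,-.354,.06,.06,.1,.16)
rect(P,"topper",.47,-.356,.2,.14,.012,.022)
```

```text
91.02816057364878 [ 0.08362245  0.29606435 -1.53189864] [ 0.40868159 -0.35430288  0.25996551] [-3.80504048e-02  3.13957620e+00 -3.13076257e-03]
mill head 300 c 540.8 -360.9 wh 48.4 41.4 ang 18.2 z 0.1357 aabb [ 515.8 -378.3] [ 564.3 -336.2]
jar top 2189 c 408.5 -353.8 wh 60.6 60.8 ang 0.7 z 0.1187 aabb [ 378.3 -384.2] [ 438.9 -323.5]
topper 1970 c 472.2 -354.6 wh 211.1 341.0 ang 87.1 z 0.0162 aabb [ 300.8 -464.1] [ 643.3 -242.3]
```

Both stand on the topper: the jar top is at 118.7 mm and centred, and the mill sits at (541,−358). Next is the cup.

Call:
apply_moves(targets="-20 40 0 0 0 0 91; -20 55 0 0 0 0 91; -21 55 0 0 0 0 91; -20 55 0 0 0 0 91; -20 55 0 0 0 0 91; -20 55 0 0 0 0 91; -20 45 0 0 0 0 91; -20 35 0 0 0 0 91")

```text
time_s: 20.55
tcp_pos: [0.5593, 0.047, 0.2572]
orientation: [0.04, -3.139, -0.0]
force: [0.2, 0.4, 1.0]
opening: 0.999
```

Call:
apply_moves(targets="0 0 0 0 0 0 91; 0 0 0 0 0 0 91; 0 0 0 0 0 0 91")

```text
time_s: 20.92
tcp_pos: [0.5591, 0.044, 0.2585]
orientation: [0.036, -3.14, 0.0]
force: [0.0, -0.0, 0.3]
opening: 1.001
```

Run:
```python
from wr import *
f,s,P=look("wrist3");print(s["tcp_pos"],s["orientation"])
rect(P,"cup rim",.642,.044,.04,.045,.105,.114)
rect(P,"cup all",.642,.044,.045,.045,.06,.114)
rect(P,"cup front lower",.612,.044,.01,.045,.03,.1)
rect(P,"plate",.67,.044,.01,.045,.119,.1265)
rect(P,"board top",.69,.044,.05,.2,.127,.135)
```

```text
[0.5592594  0.0439827  0.25864897] [ 3.61330720e-02 -3.14075301e+00  1.71199626e-04]
cup rim 544 c 643.5 43.2 wh 61.1 88.3 ang 1.5 z 0.1091 aabb [ 6.124e+02 -1.000e-01] [675.   88.1]
cup all 2170 c 645.7 43.3 wh 65.4 89.9 ang 1.3 z 0.0894 aabb [612.4  -0.9] [679.3  88.9]
cup front lower 813 c 613.9 44.3 wh 1.9 63.8 ang 1.1 z 0.0677 aabb [612.5  12.4] [615.3  76.2]
plate 0
board top 0
```

View pics/wrist3.png

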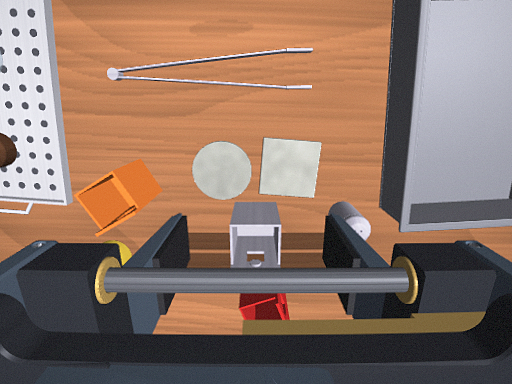

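The wrist view shows both coasters bare at (222,170) and (290,168). The cup's front face is at (255,215) with the screw head through the slot at (256,263), and the shaker at (350,220). The cup front measures 63.8 mm wide, so its centre is about (643.6,45.0).

Call:
apply_moves(targets="-42 -1 0 0 0 0 91; -42 0 0 0 0 0 91; 0 0 40 0 0 0 91; 0 0 45 0 0 0 91; 0 0 20 0 0 0 91; 0 0 0 0 0 0 91; 0 0 0 0 0 0 91")

```text
time_s: 21.85
tcp_pos: [0.6443, 0.0455, 0.1551]
orientation: [-0.037, 3.14, -0.0]
force: [0.0, 0.7, 1.3]
opening: 0.999
```

Run:
```python
from wr import *
f=pickle.load(open("fw.pkl","rb"));P=cloud(f).reshape(-1,3)
rect(P,"coast r",.567,-.01,.055,.05,.007,.013)
rect(P,"coast s",.562,.096,.05,.048,.007,.013)
f,s,P=look();print(s["tcp_pos"],s["orientation"])
rect(P,"cup front lower",.612,.044,.008,.045,.03,.1)
```

```text
coast r 2730 c 568.9 -8.9 wh 91.4 89.7 ang 1.0 z 0.0101 aabb [523.2 -53.7] [614.7  36.1]
coast s 3225 c 562.6 95.2 wh 88.3 88.8 ang 86.3 z 0.0102 aabb [517.2  50.2] [608.7 141.9]
[0.64443941 0.04557021 0.15535848] [-3.72997748e-02  3.13925155e+00 -1.60691857e-04]
cup front lower 979 c 614.7 44.3 wh 63.8 7.0 ang 87.5 z 0.0693 aabb [612.4  12.4] [619.5  76.3]
```

Call:
apply_moves(targets="0 0 30 0 0 0 91; 0 0 30 0 0 0 91; 0 0 15 0 0 0 91; 0 0 4 0 0 0 91; 0 0 0 0 0 0 91; 0 0 0 0 0 0 45; 0 0 0 0 0 0 45; 0 0 0 0 0 0 45")

```text
time_s: 22.9
tcp_pos: [0.6439, 0.0458, 0.0753]
orientation: [-0.038, 3.141, -0.0]
force: [-1.6, -0.1, 1.3]
opening: 0.701
```

Call:
apply_moves(targets="0 0 0 0 0 0 45; 0 0 0 0 0 0 45; 0 0 0 0 0 0 45")

```text
time_s: 23.28
tcp_pos: [0.6438, 0.0459, 0.0751]
orientation: [-0.038, 3.141, -0.0]
force: [-0.6, -0.4, 3.9]
opening: 0.699
```

Call:
apply_moves(targets="0 0 -3 0 0 0 45; 0 0 -5 0 0 0 45; 0 0 -5 0 0 0 45; 0 0 -5 0 0 0 45; 0 0 -4 0 0 0 45; 0 0 0 0 0 0 45; 0 0 0 0 0 0 45")

```text
time_s: 24.15
tcp_pos: [0.6437, 0.0459, 0.0968]
orientation: [0.038, -3.141, -0.0]
force: [0.1, 0.6, -3.3]
opening: 0.7
```

Run:
```python
from wr import *
f,s,P=look();print(s["tcp_pos"],s["force"],s["torque"])
rect(P,"cup front lower",.612,.044,.008,.045,.03,.14)
p=P[(np.abs(P[:,0]-.614)<.01)&(np.abs(P[:,1]-.044)<.025)&(P[:,2]>.015)];print("front z range",np.percentile(p[:,2],[1,99]))
```

```text
[0.64364157 0.04589705 0.09675525] [ 0.61250948 -0.60723867 -2.78305429] [ 0.07672895  0.02645674 -0.00797966]
cup front lower 4577 c 616.0 45.4 wh 7.7 64.3 ang 0.1 z 0.1018 aabb [612.1  13.3] [619.9  77.5]
front z range [0.05283747 0.22248361]
```

The lift is 21.7 mm and the force equals the cup's weight, so it is hanging free. Now I'll pull it straight off.

Call:
apply_moves(targets="3 0 0 0 0 0 45; 3 0 0 0 0 0 45; 3 0 0 0 0 0 45; 3 0 0 0 0 0 45; 0 0 0 0 0 0 45")

```text
time_s: 24.82
tcp_pos: [0.6315, 0.0456, 0.0969]
orientation: [0.038, -3.141, 0.0]
force: [-0.4, -0.4, -3.4]
opening: 0.7
```

Call:
apply_moves(targets="20 0 0 0 0 0 45; 20 0 0 0 0 0 45; 0 0 -40 0 0 0 45; 0 0 -60 0 0 0 45; 0 0 -53 0 0 0 45; 10 20 0 0 0 0 45; 20 50 0 0 0 0 45; 20 50 0 0 0 0 45")

```text
time_s: 25.82
tcp_pos: [0.5373, 0.1648, 0.2487]
orientation: [0.037, -3.14, 0.0]
force: [1.6, 0.5, -3.4]
opening: 0.702
```

Call:
apply_moves(targets="20 50 0 0 0 0 45; 20 50 0 0 0 0 45; 18 40 0 0 0 0 45; 10 30 0 0 0 0 45; 0 12 0 0 0 0 45; 0 0 0 0 0 0 45; 0 0 0 0 0 0 45")

```text
time_s: 26.7
tcp_pos: [0.4667, 0.3428, 0.2495]
orientation: [0.037, -3.141, 0.001]
force: [0.7, -0.6, -3.5]
opening: 0.699
```

Run:
```python
from wr import *
f,s,P=look();print(s["tcp_pos"],s["force"],s["opening"]*91.2)
rect(P,"tub rim",.466,.345,.2,.15,.08,.09)
rect(P,"tub floor",.466,.345,.2,.15,.003,.009)
t=s["tcp_pos"]
rect(P,"cup",t[0]-.03,t[1],.015,.05,.17,.25)
```

```text
[0.46673389 0.34271104 0.24964181] [-0.20267771  1.29639567 -3.46409318] 63.640928224753864
tub rim 6576 c 440.6 343.7 wh 263.4 235.1 ang 4.3 z 0.0848 aabb [301.7 217.5] [563.2 470.3]
tub floor 17979 c 426.5 342.5 wh 277.8 212.1 ang 4.1 z 0.0052 aabb [291.1 229.3] [557.5 458. ]
cup 1757 c 436.7 342.2 wh 1.2 64.1 ang 1.3 z 0.2255 aabb [435.5 310.2] [437.8 374.3]
```

The tub is centred at y≈343 and the cup hangs over its middle. Lowering now.

Call:
apply_moves(targets="0 0 30 0 0 0 45; 0 0 50 0 0 0 45; 0 0 50 0 0 0 45; 0 0 30 0 0 0 45; 0 0 15 0 0 0 45; 0 0 8 0 0 0 45; 0 0 0 0 0 0 45; 0 0 0 0 0 0 45")

```text
time_s: 27.75
tcp_pos: [0.4671, 0.344, 0.0679]
orientation: [-0.038, 3.14, 0.001]
force: [-0.9, 0.6, -3.2]
opening: 0.701
```

Call:
apply_moves(targets="0 0 2 0 0 0 45; 0 0 2 0 0 0 45; 0 0 1 0 0 0 45; 0 0 1 0 0 0 45; 0 0 0 0 0 0 45; 0 0 0 0 0 0 45")

```text
time_s: 28.5
tcp_pos: [0.4665, 0.3437, 0.0609]
orientation: [-0.038, 3.141, -0.0]
force: [0.1, 0.3, -2.4]
opening: 0.695
```

Call:
apply_moves(targets="0 0 1 0 0 0 45; 0 0 0 0 0 0 45; 0 0 0 0 0 0 45")

```text
time_s: 28.88
tcp_pos: [0.4669, 0.3438, 0.0607]
orientation: [-0.038, 3.14, 0.001]
force: [-0.3, -2.2, 9.8]
opening: 0.7
```

Call:
apply_moves(targets="0 0 0 0 0 0 70; 0 0 0 0 0 0 80; 0 0 0 0 0 0 91; 0 0 0 0 0 0 91; 0 0 -30 0 0 0 91; 0 0 -60 0 0 0 91; 0 0 -60 0 0 0 91; 0 0 -42 0 0 0 91")

```text
time_s: 29.88
tcp_pos: [0.4667, 0.3439, 0.2548]
orientation: [-0.038, 3.139, 0.002]
force: [0.9, -0.0, -0.6]
opening: 0.996
```

Call:
apply_moves(targets="0 0 0 0 0 0 91; 0 0 0 0 0 0 91")

```text
time_s: 30.12
tcp_pos: [0.466, 0.3435, 0.2512]
orientation: [0.038, -3.141, 0.001]
force: [0.2, 0.3, -0.5]
opening: 1.0
```

Run:
```python
from wr import *
f,s,P=look();print(s["tcp_pos"],s["force"],s["opening"]*91.2)
rect(P,"cup front",.437,.344,.006,.05,.03,.1)
rect(P,"cup rim",.467,.344,.045,.05,.088,.1)
rect(P,"plate",.5,.344,.045,.05,.102,.115)
g=grab_frame("side");Q=cloud(g).reshape(-1,3)
rect(Q,"jar top",.408,-.354,.06,.06,.11,.16)
rect(Q,"mill top",.54,-.358,.06,.06,.13,.16)
```

```text
[0.46586643 0.34334526 0.2506392 ] [-0.43756671 -0.66686657 -0.38813446] 91.04418066356521
cup front 526 c 439.4 343.2 wh 7.1 63.8 ang 0.2 z 0.0725 aabb [435.7 311.3] [443.  375.1]
cup rim 549 c 464.9 343.9 wh 56.8 64.0 ang 1.4 z 0.0942 aabb [436.  311.5] [493.8 376.2]
plate 273 c 494.2 344.4 wh 4.2 63.5 ang 1.6 z 0.1086 aabb [491.6 312.6] [497.1 376. ]
jar top 710 c 409.3 -356.6 wh 62.4 59.7 ang 35.9 z 0.119 aabb [ 378.2 -387.4] [ 439.6 -324.3]
mill top 378 c 540.7 -362.1 wh 43.2 48.8 ang 69.1 z 0.1385 aabb [ 517.6 -384.5] [ 566.4 -336.7]
```

The cup stands upright on the tub floor, with its rim at 94 mm. Next I'll bring the jar back.

Call:
apply_moves(targets="5 -35 0 0 0 0 91; 5 -55 0 0 0 0 91; 5 -55 0 0 0 0 91; 5 -55 0 0 0 0 91; 6 -55 0 0 0 0 91; 6 -55 0 0 0 0 91; 6 -55 0 0 0 0 91; 6 -55 0 0 0 0 91")

```text
time_s: 31.22
tcp_pos: [0.4318, -0.0788, 0.251]
orientation: [0.038, -3.14, -0.001]
force: [0.9, 0.6, -0.3]
opening: 0.997
```

Call:
apply_moves(targets="6 -55 0 0 0 0 91; 6 -55 0 0 0 0 91; 6 -55 0 0 0 0 91; 6 -55 0 0 0 0 91; 6 -40 0 0 0 0 91; 0 -16 0 0 0 0 91; 0 0 0 0 0 0 91; 0 0 0 0 0 0 91")

```text
time_s: 32.22
tcp_pos: [0.4093, -0.3526, 0.2516]
orientation: [0.039, -3.141, -0.002]
force: [0.7, -0.5, -0.5]
opening: 0.998
```

Run:
```python
from wr import *
f,s,P=look();print(s["tcp_pos"],s["force"],s["orientation"])
rect(P,"jar top",.408,-.354,.06,.06,.1,.13)
```

```text
[ 0.40945424 -0.35251826  0.25173141] [-0.06019037  0.04604929 -0.40181918] [ 3.97711838e-02 -3.14097124e+00 -1.12762803e-03]
jar top 2336 c 408.8 -354.1 wh 61.0 60.8 ang 69.1 z 0.1187 aabb [ 378.  -384.5] [ 439.1 -323.4]
```

Now down 184 mm to TCP z=67.5.

Call:
apply_moves(targets="0 -1.5 30 0 0 0 91; 0 0 50 0 0 0 91; 0 0 50 0 0 0 91; 0 0 30 0 0 0 91; 0 0 15 0 0 0 91; 0 0 8 0 0 0 91; 0 0 0 0 0 0 91; 0 0 0 0 0 0 45")

```text
time_s: 33.28
tcp_pos: [0.4098, -0.3558, 0.0699]
orientation: [-0.038, 3.14, -0.002]
force: [0.3, 0.4, 0.1]
opening: 0.916
```

Call:
apply_moves(targets="0 0 0 0 0 0 45; 0 0 0 0 0 0 45; 0 0 0 0 0 0 45; 0 0 0 0 0 0 45; 0 0 0 0 0 0 45")

```text
time_s: 33.9
tcp_pos: [0.4094, -0.3554, 0.0692]
orientation: [-0.038, 3.141, -0.0]
force: [0.0, 2.0, 7.0]
opening: 0.674
```

Call:
apply_moves(targets="0 0 -5 0 0 0 45; 0 0 -15 0 0 0 45; 0 0 -30 0 0 0 45; 0 0 -45 0 0 0 45; 0 0 -50 0 0 0 45; 0 0 -45 0 0 0 45; -10 20 0 0 0 0 45; -20 45 0 0 0 0 45")

```text
time_s: 34.9
tcp_pos: [0.4378, -0.2901, 0.2603]
orientation: [-0.034, 3.14, -0.002]
force: [0.5, -0.0, -3.9]
opening: 0.673
```

Call:
apply_moves(targets="-20 55 0 0 0 0 45; -20 57 0 0 0 0 45; -20 57 0 0 0 0 45; -20 57 0 0 0 0 45; -20 57 0 0 0 0 45; -20 50 0 0 0 0 45; -13.6 35 0 0 0 0 45; 0 14.7 0 0 0 0 45")

```text
time_s: 35.9
tcp_pos: [0.5623, 0.0981, 0.2595]
orientation: [-0.041, 3.141, 0.0]
force: [0.2, -0.6, -3.5]
opening: 0.676
```

Call:
apply_moves(targets="0 0 0 0 0 0 45; 0 0 40 0 0 0 45; 0 0 50 0 0 0 45; 0 0 45 0 0 0 45; 0 0 20 0 0 0 45; 0 0 0 0 0 0 45; 0 0 0 0 0 0 45")

```text
time_s: 36.78
tcp_pos: [0.5627, 0.0955, 0.1052]
orientation: [-0.037, 3.14, -0.0]
force: [0.5, 0.1, -2.6]
opening: 0.678
```

Run:
```python
from wr import *
f,s,P=look();print(s["tcp_pos"],s["force"],s["opening"]*91.2)
rect(P,"coast s",.562,.096,.055,.055,.007,.013)
rect(P,"jar front",.53,.096,.02,.05,.06,.12)
rect(P,"jar",.56,.096,.05,.05,.06,.2)
```

```text
[0.56281421 0.09569178 0.1053271 ] [-0.11161086 -0.15599852 -3.26778831] 61.950205395845295
coast s 3105 c 558.4 95.5 wh 88.2 79.7 ang 86.9 z 0.0101 aabb [516.6  50.3] [595.8 141.2]
jar front 1965 c 540.3 95.3 wh 79.7 19.3 ang 90.0 z 0.0981 aabb [530.7  55.4] [550.  135.1]
jar 20012 c 554.8 96.8 wh 64.2 100.0 ang 1.5 z 0.1585 aabb [521.8  46. ] [587.4 146. ]
```

Call:
apply_moves(targets="1 0 15 0 0 0 45; 0 0 10 0 0 0 45; 0 0 3 0 0 0 45; 0 0 1 0 0 0 45; 0 0 1 0 0 0 45; 0 0 0 0 0 0 45; 0 0 0 0 0 0 45")

```text
time_s: 37.7
tcp_pos: [0.5608, 0.0964, 0.075]
orientation: [0.038, -3.141, -0.0]
force: [-9.5, 2.2, 21.7]
opening: 0.679
```

Call:
apply_moves(targets="0 0 -1 0 0 0 45; 0 0 0 0 0 0 70; 0 0 0 0 0 0 80; 0 0 0 0 0 0 91; 0 0 0 0 0 0 91; 0 0 -30 0 0 0 91; 0 0 -60 0 0 0 91; 0 0 -60 0 0 0 91")

```text
time_s: 38.7
tcp_pos: [0.5607, 0.0961, 0.2265]
orientation: [0.038, -3.141, 0.0]
force: [0.7, -0.1, 0.0]
opening: 0.998
```

Call:
apply_moves(targets="0 0 -30 0 0 0 91; 0 0 0 0 0 0 91; 0 0 0 0 0 0 91")

```text
time_s: 39.08
tcp_pos: [0.5606, 0.0961, 0.2541]
orientation: [0.038, -3.14, 0.0]
force: [0.2, -0.3, -0.1]
opening: 1.001
```

Run:
```python
from wr import *
f,s,P=look();print(s["tcp_pos"],s["force"],s["opening"]*91.2,s["orientation"])
rect(P,"jar top",.561,.0955,.05,.05,.12,.13)
rect(P,"coast s",.562,.096,.055,.055,.007,.013)
```

```text
[0.56045475 0.0960633  0.2537502 ] [1.10555122 0.31441767 0.14675012] 91.18594729863138 [ 3.79765012e-02 -3.13945088e+00  2.01001905e-04]
jar top 2296 c 560.0 96.8 wh 60.6 60.4 ang 89.5 z 0.1251 aabb [529.8  66.5] [590.1 127.1]
coast s 1172 c 562.6 95.3 wh 88.1 88.1 ang 86.9 z 0.0101 aabb [516.6  49.8] [604.4 141.1]
```

The jar is back within 2 mm of its start. Now the mill.

Call:
apply_moves(targets="4 -40 0 0 0 0 91; 4 -60 0 0 0 0 91; 4 -60 0 0 0 0 91; 4 -60 0 0 0 0 91; 4 -60 0 0 0 0 91; 4 -60 0 0 0 0 91; 4 -60 0 0 0 0 91; 3 -54.5 0 0 0 0 91")

```text
time_s: 40.12
tcp_pos: [0.5402, -0.3609, 0.2534]
orientation: [0.037, -3.14, -0.002]
force: [-0.1, 0.8, 0.9]
opening: 0.999
```

Call:
apply_moves(targets="0 0 0 0 0 0 91; 0 0 0 0 0 0 91; 0 0 30 0 0 0 91; 0 0 30 0 0 0 91; 0 0 0 0 0 0 91; 0 0 0 0 0 0 91")

```text
time_s: 40.88
tcp_pos: [0.5417, -0.3585, 0.196]
orientation: [-0.04, 3.141, -0.001]
force: [-0.2, 0.0, -0.0]
opening: 0.993
```

Run:
```python
from wr import *
f,s,P=look();print(s["tcp_pos"],s["force"],s["opening"]*91.2,s["orientation"])
rect(P,"mill head",.54,-.358,.035,.035,.105,.16)
```

```text
[ 0.54178902 -0.35884006  0.19634547] [ 0.06568537 -0.52781043  0.34536821] 90.89954915484581 [-3.91426316e-02  3.13997039e+00 -1.70698340e-03]
mill head 2432 c 540.9 -357.3 wh 49.9 49.4 ang 57.7 z 0.1377 aabb [ 516.4 -382.7] [ 566.2 -332.3]
```

Call:
apply_moves(targets="1 1 30 0 0 0 91; 0 0 35 0 0 0 91; 0 0 20 0 0 0 91; 0 0 8 0 0 0 91; 0 0 0 0 0 0 91; 0 0 0 0 0 0 35; 0 0 0 0 0 0 35; 0 0 0 0 0 0 35")

```text
time_s: 41.92
tcp_pos: [0.5402, -0.3582, 0.1024]
orientation: [-0.038, 3.141, -0.001]
force: [0.5, -0.0, -0.3]
opening: 0.702
```

Call:
apply_moves(targets="0 0 0 0 0 0 35; 0 0 0 0 0 0 35; 0 0 0 0 0 0 35; 0 0 0 0 0 0 35; 0 0 0 0 0 0 35")

```text
time_s: 42.55
tcp_pos: [0.5401, -0.358, 0.102]
orientation: [-0.038, 3.141, -0.0]
force: [0.0, 1.6, 2.9]
opening: 0.533
```

Call:
apply_moves(targets="0 0 -5 0 0 0 35; 0 0 -15 0 0 0 35; 0 0 -40 0 0 0 35; 0 0 -50 0 0 0 35; 0 0 -50 0 0 0 35; 0 0 0 0 0 0 35; -6 20 0 0 0 0 35; -6 45 0 0 0 0 35")

```text
time_s: 43.55
tcp_pos: [0.5501, -0.2919, 0.2607]
orientation: [0.035, -3.14, -0.002]
force: [0.0, 1.5, -1.6]
opening: 0.531
```

Call:
apply_moves(targets="-6 55 0 0 0 0 35; -6 55 0 0 0 0 35; -6 55 0 0 0 0 35; -5.5 55 0 0 0 0 35; -2 40 0 0 0 0 35; 0 21.8 0 0 0 0 35; 0 0 0 0 0 0 35; 0 0 0 0 0 0 35")

```text
time_s: 44.55
tcp_pos: [0.5687, -0.0104, 0.2614]
orientation: [0.039, -3.14, 0.0]
force: [-0.1, -0.2, -1.9]
opening: 0.53
```

Call:
apply_moves(targets="0 0 40 0 0 0 35; 0 0 50 0 0 0 35; 0 0 30 0 0 0 35; 0 0 10 0 0 0 35; 0 0 0 0 0 0 35; 0 0 0 0 0 0 35")

```text
time_s: 45.3
tcp_pos: [0.57, -0.0107, 0.1332]
orientation: [-0.038, 3.139, -0.001]
force: [-0.3, -0.9, -1.6]
opening: 0.53
```

Run:
```python
from wr import *
f,s,P=look("wrist4");print(s["tcp_pos"],s["force"],s["opening"]*91.2)
rect(P,"coast r",.568,-.01,.055,.05,.007,.013)
rect(P,"mill foot",.56,-.01,.05,.05,.02,.06)
```

```text
[ 0.56995603 -0.01062465  0.13320929] [ 0.69976331 -0.60625803 -1.36258724] 48.426916855749155
coast r 2785 c 562.7 -8.4 wh 90.8 78.6 ang 88.9 z 0.0101 aabb [523.4 -54. ] [602.5  37. ]
mill foot 385 c 562.6 -10.2 wh 35.4 52.3 ang 0.7 z 0.0525 aabb [544.9 -36.2] [580.6  16.1]
```

View pics/wrist4.png

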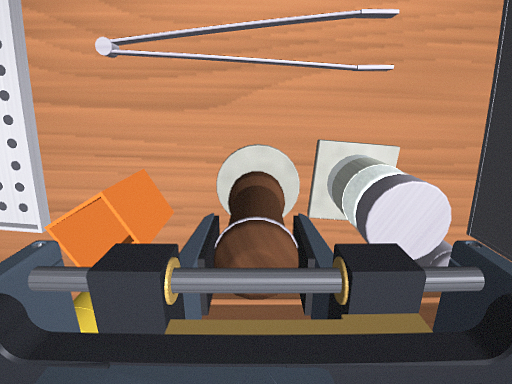

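The mill hangs upright at (256,215) over the round coaster, and the jar stands on the square one at (405,215). Lowering 25 mm gently.

Call:
apply_moves(targets="0 0 10 0 0 0 35; 0 0 9 0 0 0 35; 0 0 3 0 0 0 35; 0 0 1 0 0 0 35; 0 0 1 0 0 0 35; 0 0 0 0 0 0 35; 0 0 0 0 0 0 35")

```text
time_s: 46.22
tcp_pos: [0.5692, -0.0104, 0.108]
orientation: [-0.038, 3.141, -0.0]
force: [0.1, 0.0, -1.4]
opening: 0.53
```

Call:
apply_moves(targets="0 0 1 0 0 0 35; 0 0 0 0 0 0 35; 0 0 0 0 0 0 35")

```text
time_s: 46.6
tcp_pos: [0.5698, -0.0104, 0.1079]
orientation: [-0.038, 3.14, -0.0]
force: [-2.7, 1.7, 12.5]
opening: 0.529
```

Touchdown. Releasing and backing off upwards.

Call:
apply_moves(targets="0 0 0 0 0 0 60; 0 0 0 0 0 0 75; 0 0 0 0 0 0 80; 0 0 0 0 0 0 85; 0 0 -30 0 0 0 91; 0 0 -50 0 0 0 91; 0 0 -60 0 0 0 91; 0 0 0 0 0 0 91")

```text
time_s: 47.6
tcp_pos: [0.5714, -0.0106, 0.2515]
orientation: [-0.038, 3.134, -0.002]
force: [-0.5, 0.1, -0.9]
opening: 0.997
```

Call:
apply_moves(targets="30 0 -20 0 0 0 91; 40 30 0 0 0 0 91; 0 20 0 0 0 0 91; 0 0 0 0 0 0 91; 0 0 0 0 0 0 91; 0 0 0 0 0 0 91")

```text
time_s: 48.35
tcp_pos: [0.4982, 0.0373, 0.2666]
orientation: [0.037, -3.141, 0.0]
force: [-0.4, 0.6, 0.1]
opening: 0.996
```

Run:
```python
from wr import *
f,s,P=look("wrist5");print(s["time_s"],s["tcp_pos"],s["force"],s["opening"]*91.2)
rect(P,"jar top",.561,.0955,.05,.05,.12,.13)
rect(P,"mill top",.57,-.0105,.05,.045,.143,.16)
rect(P,"mill head",.57,-.0105,.05,.045,.12,.16)
g=grab_frame("scene");save(g,"scene5");Q=cloud(g).reshape(-1,3)
rect(Q,"cup rim",.467,.346,.045,.05,.088,.1)
rect(Q,"cup plate",.497,.346,.02,.05,.102,.115)
A=pickle.load(open("f0.pkl","rb"))[0];PA=cloud(A).reshape(-1,3)
for n,a in(("jar",(.56,.097,.05,.05,.121,.135)),("mill",(.57,-.008,.05,.045,.143,.155)),("shaker",(.638,.187,.03,.035,.05,.09)),("tongs",(.51,-.02,.08,.18,.011,.02))):
    rect(PA,n+" before",*a);rect(Q,n+" now",*a)
```

```text
48.4 [0.49816783 0.03730684 0.26664629] [-0.13012067 -0.11514965  0.28570401] 91.03069761868697
jar top 1771 c 560.1 94.1 wh 60.9 57.2 ang 0.1 z 0.1251 aabb [529.6  65.5] [590.5 122.8]
mill top 751 c 570.0 -9.6 wh 38.8 38.6 ang 72.6 z 0.1468 aabb [549.5 -29.6] [588.3   9.3]
mill head 1334 c 568.9 -9.4 wh 49.8 47.3 ang 89.1 z 0.1431 aabb [545.3 -34.4] [592.7  15.5]
cup rim 161 c 465.7 344.8 wh 66.7 64.0 ang 2.8 z 0.0934 aabb [431.  311.6] [498.2 377.1]
cup plate 68 c 494.1 346.5 wh 7.5 60.7 ang 1.3 z 0.1079 aabb [490.  316.2] [497.6 376.9]
jar before 278 c 560.1 97.8 wh 62.2 58.3 ang 42.6 z 0.1244 aabb [529.   65.7] [590.9 127.3]
jar now 278 c 559.1 99.1 wh 60.0 59.9 ang 85.4 z 0.1242 aabb [527.9  69.2] [590.  129.1]
mill before 87 c 570.4 -7.4 wh 34.0 39.4 ang 67.2 z 0.1464 aabb [549.6 -26.9] [588.7  11.2]
mill now 91 c 570.5 -5.1 wh 36.8 34.2 ang 45.2 z 0.1463 aabb [550.5 -25.8] [590.5  14. ]
shaker before 125 c 636.0 199.2 wh 63.0 30.0 ang 52.2 z 0.0714 aabb [615.1 165.1] [667.1 214.9]
shaker now 121 c 636.0 199.1 wh 65.1 29.7 ang 51.8 z 0.0715 aabb [614.7 164.3] [667.9 215.5]
tongs before 211 c 511.8 -21.7 wh 326.1 157.9 ang 89.7 z 0.0141 aabb [ 432.  -185.2] [589.8 141.2]
tongs now 247 c 514.1 -21.9 wh 330.9 158.0 ang 87.8 z 0.014 aabb [ 430. -190.] [589.7 143.2]
```

View pics/scene5.png

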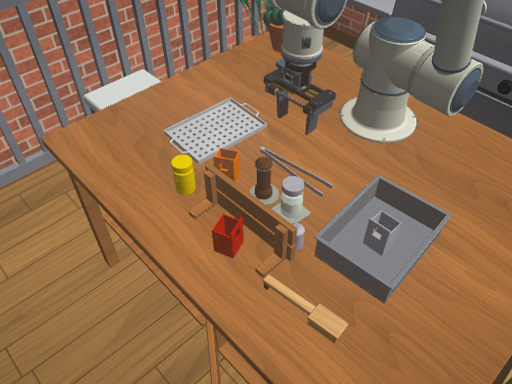

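The scene shows the mill (263,178) and jar (291,197) upright on their own coasters and the cup upright in the tub (381,231). The tongs and shaker haven't moved and the gripper is clear. Handing in.

```bash
python3 -c "
from bench import *
print(hand_in())"
```

```text
the job is handed in; nothing more can be done
None
```

The job was done and handed in at about 48 s of the 125 s allowed. The mill and then the jar went onto the grill topper. I lifted the cup 22 mm, pulled it straight off the screw and stood it in the tub. Then the jar and the mill went back to their own coasters.

**Last checks:**
- **Jar and mill:** both stand upright about 1–2 mm from where they started, by the wrist and scene cameras (limit 15 mm). The jar top is at 125 mm and the mill top at about 147 mm, as at the start.
- **Cup:** it stands upright near the middle of the tub floor. Its rim is at about 94 mm, where 95 mm is expected.
- **Bystanders:** the shaker measures the same as before. The tongs look unmoved in the picture. Their number is rough because the measured area took in other objects, but it shifted only about 2 mm.
- **Gripper:** open and clear of everything, with no force on it.

**What did not go as planned:**
- The two fixed cameras disagreed by about 7 mm in y, so I relied on the wrist camera, which read in between.
- My first grip on the mill's waist failed because the upper fingers met its head. I let go and gripped the head instead.
- The jar was set down on its coaster a little hard, at about 22 N on the wrist (limit 120 N).

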